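Free the seized swing clamp and unload the housing

ROBOT

A 6-joint arm with a two-finger parallel gripper is mounted at the origin on the work surface. World frame = base frame: x ahead of the robot, y to its left, z up, the work surface at z = 0. Lengths are in m, angles in rad, forces in N, time in s.
With the tool pointing down it reaches from about 0.3 to 0.75 m from the base axis. Payload 8.5 kg.
Tool frame: the origin (TCP) lies between the finger pads; the fingertips stand 11 mm ahead of it and the grasp point (between the pads) lies 8 mm behind it (bot.tip_extent is the distance from the TCP to the fingertips, in m); z points along the fingers, y is the direction in which the jaws open and shut (so a half turn about z gives the same grasp; the last joint's range is limited). The gripper opens to 85 mm and grips with 20 to 120 N. Pads are 22 mm wide; open, the fingers measure 114 mm over their backs; the gripper's body (76 mm by 85 mm) begins 54 mm behind the grasp point. The pads swing forward as they close: fully open they stand 13 mm farther back than shut.
Start: joints at [-1.52, 0.381, 1.297, -0, 1.464, -0.215], TCP at [0.144, -0.531, 0.242] pointing down, gripper open.
Joint ranges: [-3.11, 3.11], [-0.89, 2.33], [0.22, 2.48], [-1.42, 4.56], [0.17, 2.85], [-2.88, 2.88]. Speed limits (rad/s): [2.39, 2.39, 3.14, 3.14, 3.14, 3.14].

INTERFACE

Orientations are given as a 3x3 rotation matrix whose columns are the frame's x, y, z axes.
In Python, from bench import readout, imaging, bot gives the robot as it stands. The module is installed in compiled form; this text tells all that it offers.
- The arm moves only by the tool arm_command, never from a script. Its argument "increments" is a list of rows, each a list of 2 entries, a list of its own where there are three numbers: the shift along the tool's x, y, z in m, then the turn about the tool's z in rad. In form: [[[tx, ty, tz], roll], ...]. A call has 1 to 10 rows; each row is the pose to reach, as a shift and turn from the pose commanded when the call began, along the tool's axes at that moment; what a row does not reach only later rows make up. A row lasts 1/8 s, in which the tool goes at most 62.5 mm and 10.7 degrees, less where a joint would pass 70% of its speed; a pose out of reach is approached as far as the arm can. A call with a gripper value outside its range is refused whole. "hand" is the closure, from -1 (fully open) to 1 (shut), set as the call begins (left out, the last holds). The fingers move at their own pace and stop on an object; "grip_force" is the grip in N (left out, the last holds). Time passes only in rows, so rows that repeat a pose let the fingers close. It gives the time, the measured TCP pose, the force and the opening at its end, in the units of the state.
- readout.get_obs(): the state, without advancing time (a new reading comes with each control period).
- imaging.grab_frame(name): name is "side" or "top" or "wrist"; returns the picture (400x640x3 uint8, red, green, blue); there is no depth.
- imaging.camera_info(name): a dict with "fov_y" (degrees; the focal length in pixels is half the picture's height over the tangent of half this angle, whatever the lens; pixels are square), "cx", "cy" (the principal point, pixels), "R" (3x3) and "t" (3): a world point X has camera coordinates R X + t. Camera axes: x right, y down, z forward; pixel columns grow to the right and rows downward; lengths in m; the calibration is good to about 2 mm. A picture is of the moment at which its call begins: read the wrist's pose just before it. camera_info takes no time and is no camera call; for the wrist camera it gives the pose at the moment of the call.
- bot.close_job(): hands the job in, once; it reports no verdict.
The state is a dict: "clock": time; "joint_positions": joint angles; "dq": joint speeds; "tau": joint torques, N m; "tool_pos": TCP position; "orientation": TCP orientation; "wrist_force": force on the tool from outside, world axes, zero at the start; "moment": the same for the moment, N m; "opening": opening from 0.0 (shut) to 1.0 (fully open).
Only numpy, scipy, OpenCV 4.12 (cv2) and the standard library are available. Lean on these libraries where they do the work, as an engineer would, in place of code of your own. Each camera call takes 0.05 s, during which the arm holds its last target. There are 200 camera calls.

TASK

The swing clamp that holds the red housing in its black fixture has seized. Hold its yellow knob and rock it gently back and forth, turning back as soon as it goes tight and never forcing it, until it breaks free; then swing the clamp anticlockwise (seen from above) until it is nearly at its open stop, without pushing on the steel arm itself. After that lift the red housing out, set it down inside the white tray and let go of it only when it is down; leave the oil can, the screwdriver and the black housing where they are.

Things in the scene. Friction and masses are not known exactly. Their poses are not given: they have to be found in the camera images.
- fixture: Black fixture, fixed. Origin: centre of the underside of its base plate (110 mm along x, 270 along y, 12 thick). At local y = -60 mm the nest: a 56 x 56 mm block with a 44 x 44 mm recess, floor 52, rim 62 mm above the table. At local y = +65 mm the round clamp post, 104 mm diameter, 86 mm high, with a rusty 40 mm collar up to 102 mm; the clamp's upright axis is the post's centre line.
- clamp (a joint): Angle (rad) of the swing clamp about the post's upright axis, positive anticlockwise from above. 0: steel arm along the fixture's -y, over the nest. Open stop at 1.2; it counts as open above 1.0. It starts within 0.03 of 0, seized: it moves only in a small arc between two hard ends that do not yield to more torque. It never goes below -0.4, and stays where it is left.
- clamp_axis (a point): Point on the clamp axis at the top of the collar, 102 mm above the table. The rust: turning firmly onto an end (0.3 N m, for 0.2 s) lets the opposite end give way: turn back to that one, now 0.1 to 0.13 rad farther out, and so on. The arc grows from 0.26 to 0.37 and 0.49 rad; where the ends lie differs each time. After at most five swings an anticlockwise one runs on to the open stop.
- knob_windup (a joint): Twist (rad) of the yellow knob against the clamp through its elastic hub, positive anticlockwise: torque on the knob divided by 5 N m/rad. 0 with no load; about 0.02 to 0.04 (friction of 0.1 to 0.2 N m) while the clamp turns slowly; 0.06 means an end or the open stop is firmly felt; beyond 0.13 either way (0.65 N m) the knob has been forced.
- knob_grip (a point): Middle of the yellow knob's grip bar, on the clamp axis, 148 mm above the table. The bar is 48 mm long along this frame's x, 14 mm thick along its y, from 131 to 161 mm above the table; a 38 mm disc lies under it at 126 to 132 mm. At clamp angle 0 its x is the fixture's x; it turns with the knob (clamp + windup angle).
- clamp_arm: Steel arm of the clamp, 18 mm wide, 8 mm thick, from 104 to 112 mm above the table, reaching 135 mm from the axis along its own -y, 2 mm over the top of the housing. Origin on the clamp axis 102 mm above the table. Not to be pushed directly (more than 5 N).
- housing: Red plastic housing, 38 x 38 x 48 mm with a flat 24 mm boss 2 mm high on top, 90 g more or less. Origin: centre of its underside. It stands in the nest (10 mm deep, 3 mm play each side), sides along the fixture's axes to a few degrees, and is free to lift only when the clamp is open.
- tray: White open tray, fixed, 170 mm along its x, 150 along its y, 45 high, walls and floor 5 mm. Origin: centre of its underside.
- oil_can: Can of penetrating oil, 52 mm diameter, 130 mm high, standing. Origin: centre of its underside. Bystander.
- driver: Screwdriver lying on the table along its x. Bystander.
- black_housing: Black plastic housing like the red one, standing on the table. Origin: centre of its underside. Bystander.
Things that resemble listed ones, but are neither listed nor needed, are in the scene too. Of the things that look like the tray, the smallest one is meant.

How it is judged:
By the outcome, as a careful person would: the job done as asked, in the order asked, and still so for the second after the job is handed in, with the robot touching nothing.
It also fails if it takes over 70 s, if anything falls off the work surface, if the arm or the gripper's body presses on something with over 40 N, if the wrist force passes 120 N, or if a joint passes its speed limit or range.

## Working session

There is one attempt and no reset: what is moved stays moved. The work goes in short steps, Python scripts to look and compute and a tool call to move; the robot and the scene stay as the last step left them, time stands still between calls to the robot, and variables do not carry over. Pictures are saved under pics/ and viewed, about 8 in all and at most 12, crops included, and the job is handed in when it is done.

Besides the shell and the picture viewer there is one more tool, called after ">>>" as a command line: name --argument value ..., lists and objects as JSON in quotes. arm_command: Moves the arm, as the interface text tells. Its arguments: {"type":"object","properties":{"increments":{"type":"array"},"hand":{"type":"number"},"grip_force":{"type":"number"}},"required":["increments"]}

```bash
mkdir -p pics; cat > h.py <<'E'
import numpy as np, cv2
from bench import readout, imaging, bot
def grab(n,name):
    f=imaging.grab_frame(n); cv2.imwrite(f'pics/{name}.png',f[:,:,::-1]); return f
def ray(n,u,v,z,ci=None):
    c=ci or imaging.camera_info(n); R=np.array(c['R']);t=np.array(c['t']);f=200/np.tan(np.radians(c['fov_y'])/2)
    d=R.T@np.array([(u-c['cx'])/f,(v-c['cy'])/f,1]);o=-R.T@t
    return o+d*(z-o[2])/d[2]
def proj(n,X,ci=None):
    c=ci or imaging.camera_info(n);f=200/np.tan(np.radians(c['fov_y'])/2)
    p=np.array(c['R'])@np.array(X)+np.array(c['t']);return p[0]/p[2]*f+c['cx'],p[1]/p[2]*f+c['cy']
E
python3 - <<'E'
from h import *
grab('top','top0');grab('side','side0')
for n in('top','side','wrist'):
    c=imaging.camera_info(n);print(n,c['fov_y'],c['cx'],c['cy'],np.round(-np.array(c['R']).T@np.array(c['t']),3))
    print(np.round(c['R'],3).tolist())
print(readout.get_obs())
E
```

```text
top 56.82064233860038 317.2658512030947 196.08035029132736 [ 0.332 -0.132  1.005]
[[0.141, -0.99, -0.002], [-0.97, -0.138, -0.2], [0.197, 0.03, -0.98]]
side 56.132244466649794 314.8190829888746 203.00981012144152 [ 0.325 -0.815  0.537]
[[0.973, -0.229, -0.002], [-0.117, -0.49, -0.864], [0.197, 0.841, -0.503]]
wrist 59.7011419422987 323.3252148029825 194.4792804168858 [ 0.221 -0.509  0.373]
[[0.263, -0.965, -0.001], [-0.918, -0.25, 0.309], [-0.298, -0.08, -0.951]]
{'clock': 0.1, 'joint_positions': array([-1.52029575e+00,  3.81174341e-01,  1.29813177e+00,  2.77276936e-06,
        1.46359434e+00, -2.15307653e-01]), 'dq': array([ 0.00017951, -0.00157909, -0.00124249,  0.00032114, -0.00054001,
       -0.00044478]), 'tau': array([ 3.90784931e-03, -4.49227095e+01, -2.31656313e+01, -1.94467957e-04,
        3.64390318e-03,  7.62975134e-06]), 'tool_pos': array([ 0.14446154, -0.5304508 ,  0.2417669 ]), 'orientation': array([[ 9.64880589e-01,  2.62688874e-01, -6.32630138e-05],
       [ 2.62688730e-01, -9.64879746e-01,  1.30626715e-03],
       [ 2.82100645e-04, -1.27701030e-03, -9.99999145e-01]]), 'wrist_force': array([0.49911037, 0.50276763, 0.95705066]), 'moment': array([-0.03895037,  0.03742905, -0.02460516]), 'opening': 1.0015401314639103}
```

View pics/top0.png

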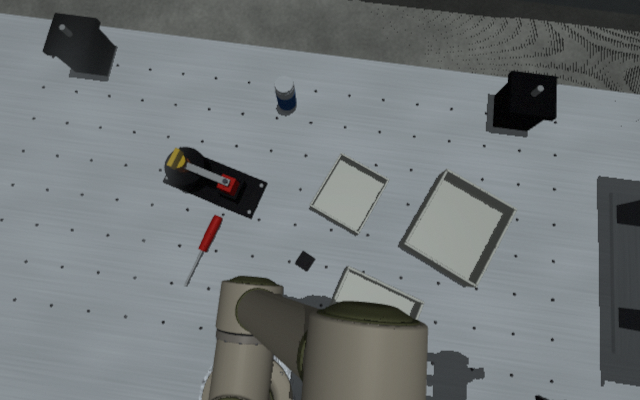

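View pics/side0.png

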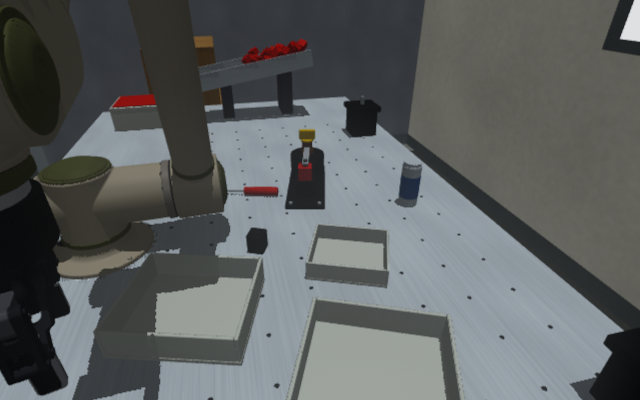

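Top view: yellow knob at about (177,158), red housing under the steel arm (230,184). The tray candidates are (348,195), (457,228) and (377,295, partly hidden). Other red items are the screwdriver handle (210,233) and the red parts in the side view's background bin. The black housing is at (305,261) and the oil can at (287,95). Next I'll measure these.

```bash
python3 - <<'E'
from h import *
f=cv2.imread('pics/top0.png');s=cv2.imread('pics/side0.png')
for n,im in(('top',f),('side',s)):
    hsv=cv2.cvtColor(im,cv2.COLOR_BGR2HSV)
    for nm,lo,hi in(('yel',(20,120,60),(35,255,255)),('red',(0,150,60),(8,255,255))):
        m=cv2.inRange(hsv,lo,hi);k,l,st,ce=cv2.connectedComponentsWithStats(m)
        for i in range(1,k):
            if st[i,4]>15: 
                print(n,nm,st[i],np.round(ce[i],1),'z.148',ray(n,*ce[i],.148).round(3),'z.1',ray(n,*ce[i],.1).round(3))
                if nm=='yel':
                    r=cv2.minAreaRect(np.argwhere(l==i)[:,::-1].astype(np.float32));print(r)
g=cv2.cvtColor(f,cv2.COLOR_BGR2HSV)
# trays by rim corners picked by eye
for nm,q in (('small',[(343,155),(386,182),(357,235),(310,207)]),('big',[(446,171),(514,211),(474,287),(400,245)]),('third',[(347,268),(421,303)])):
    P=np.array([ray('top',*p,.045) for p in q]);print(nm,P.round(3).tolist(),np.linalg.norm(np.diff(P,axis=0),axis=1).round(3),P.mean(0).round(3))
P=np.array([ray('top',*p,.012) for p in [(266,184),(250,218),(163,182)]]);print('fix',P.round(3).tolist(),np.linalg.norm(np.diff(P,axis=0),axis=1).round(3))
a=cv2.resize(f[135:245,150:280],None,fx=4.5,fy=4.5,interpolation=cv2.INTER_CUBIC);cv2.imwrite('pics/c1.png',a)
E
```

```text
top yel [167 148  19  21 211] [176.6 158.7] z.148 [0.548 0.244 0.148] z.1 [0.56  0.265 0.1  ]
((177.39999389648438, 159.19998168945312), (15.2052640914917, 19.677400588989258), 26.56505012512207)
top red [217 174  19  19 148] [226.9 183.8] z.148 [0.504 0.112 0.148] z.1 [0.513 0.125 0.1  ]
top red [199 216  23  35 313] [209.9 232.7] z.148 [0.383 0.129 0.148] z.1 [0.386 0.143 0.1  ]
side yel [299 130  16  13 171] [306.9 135.2] z.148 [0.547 0.231 0.148] z.1 [0.574 0.36  0.1  ]
((306.5, 136.0), (12.0, 15.0), 90.0)
side red [243  39  64  24 527] [273.2  50.5] z.148 [0.675 1.91  0.148] z.1 [0.718 2.246 0.1  ]
side red [113  94  43  13 399] [135.2 100.4] z.148 [-0.021  0.77   0.148] z.1 [-0.064  0.965  0.1  ]
side red [298 163  14   6  51] [304.2 166.2] z.148 [0.494 0.017 0.148] z.1 [0.514 0.12  0.1  ]
side red [245 187  33   6 140] [261.4 189.1] z.148 [ 0.377 -0.079  0.148] z.1 [0.384 0.012 0.1  ]
small [[0.647, -0.156, 0.045], [0.589, -0.279, 0.045], [0.437, -0.219, 0.045], [0.493, -0.088, 0.045]] [0.136 0.163 0.143] [ 0.542 -0.185  0.045]
big [[0.642, -0.435, 0.045], [0.558, -0.62, 0.045], [0.349, -0.527, 0.045], [0.428, -0.332, 0.045]] [0.203 0.229 0.21 ] [ 0.494 -0.478  0.045]
third [[0.35, -0.204, 0.045], [0.291, -0.398, 0.045]] [0.203] [ 0.321 -0.301  0.045]
fix [[0.545, 0.043, 0.012], [0.446, 0.07, 0.012], [0.511, 0.326, 0.012]] [0.103 0.264]
```

View pics/c1.png

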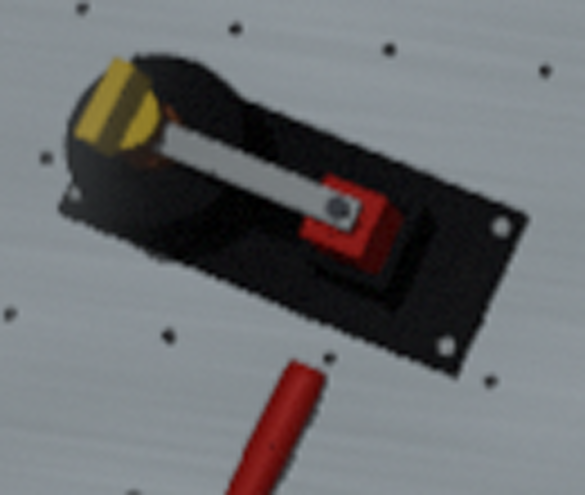

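```bash
cat >> h.py <<'E'
def inc(P,yaw):
    "shift in current tool axes to TCP P with tool x at world yaw (tool down)"
    o=readout.get_obs();R=np.array(o['orientation']);d=R.T@(np.array(P)-o['tool_pos'])
    y=np.arctan2(R[1,0],R[0,0]);r=-(yaw-y);return d.round(4),round((r+np.pi)%(2*np.pi)-np.pi,4)
E
python3 - <<'E'
from h import *
c=lambda u,v:(150+u/4.5,135+v/4.5)
A,B,C=[ray('top',*c(*p),.012) for p in[(527,213),(458,377),(60,210)]]
print(A,B,C,np.linalg.norm(A-B),np.linalg.norm(B-C))
y=(C-B);yaw=np.arctan2(y[1],y[0])-np.pi/2
x2=A-B;print('yaw',yaw,np.arctan2(x2[1],x2[0]))
ctr=(A+C)/2; yd=np.array([-np.sin(yaw),np.cos(yaw),0]);xd=np.array([np.cos(yaw),np.sin(yaw),0])
ax=ctr+.065*yd;print('ctr',ctr,'axis',ax,'nest',ctr-.06*yd)
for z,p in((.161,(107,103)),(.112,(338,208))):print(z,ray('top',*c(*p),z))
e=ray('top',*c(120,58),.161)-ray('top',*c(77,138),.161);print('bar',np.linalg.norm(e),np.arctan2(e[1],e[0]))
print(inc([ax[0],ax[1],.26],yaw+np.pi))
E
```

```text
[0.55047861 0.04110765 0.012     ] [0.44453064 0.06518033 0.012     ] [0.51195593 0.32571841 0.012     ] 0.10864836678203478 0.26912127811117564
yaw -0.2532366739983791 -0.2234190393142968
ctr [0.53121727 0.18341303 0.012     ] axis [0.54750229 0.24633996 0.012     ] nest [0.51618495 0.12532664 0.012     ]
0.161 [0.54541487 0.2453454  0.161     ]
0.112 [0.51654724 0.12756099 0.112     ]
bar 0.048236618280084534 -0.2705755775019126
(array([ 0.5929, -0.6437, -0.0172]), np.float64(-2.6225))
```

>>> arm_command --increments '[[[0.04,-0.043,-0.02],-0.17],[[0.08,-0.086,-0.02],-0.34],[[0.12,-0.129,-0.02],-0.51],[[0.16,-0.172,-0.02],-0.68],[[0.2,-0.215,-0.02],-0.85],[[0.24,-0.258,-0.02],-1.02],[[0.28,-0.301,-0.02],-1.19],[[0.32,-0.344,-0.02],-1.36],[[0.36,-0.387,-0.02],-1.53],[[0.4,-0.43,-0.02],-1.7]]' --hand 0.2 --grip_force 40

```text
clock: 1.35
tool_pos: [0.418, -0.0088, 0.2623]
orientation: [[-0.39, 0.921, 0.0], [0.921, 0.39, -0.0], [-0.0, 0.0, -1.0]]
wrist_force: [1.9, -0.9, -0.1]
opening: 0.398
```

```bash
python3 - <<'E'
from h import *
print(inc([.547,.2458,.26],-.25+np.pi),readout.get_obs()['opening'],readout.get_obs()['joint_positions'])
E
```

```text
(array([0.1841, 0.2181, 0.0023]), np.float64(-0.9201)) 0.39778979018882643 [-3.05765053e-01  1.29800982e-01  1.58980852e+00 -1.22230967e-04
  1.42183200e+00 -7.06430994e-01]
```

>>> arm_command --increments '[[[0.03,0.036,0],-0.15],[[0.06,0.072,0],-0.3],[[0.09,0.108,0],-0.45],[[0.12,0.144,0],-0.6],[[0.15,0.18,0],-0.75],[[0.18,0.21,0],-0.9],[[0.18,0.21,0],-0.9]]'

```text
clock: 2.22
tool_pos: [0.5422, 0.2384, 0.2611]
orientation: [[-0.963, 0.268, -0.002], [0.268, 0.963, -0.0], [0.001, -0.0, -1.0]]
wrist_force: [-0.5, -0.3, -0.4]
opening: 0.402
```

```bash
python3 - <<'E'
from h import *
print(inc([.547,.2458,.26],-.25+np.pi),readout.get_obs()['tool_pos'],readout.get_obs()['joint_positions'].round(2),proj('wrist',[.547,.2458,.161]))
ci=imaging.camera_info('wrist')
f=grab('wrist','w1')
hsv=cv2.cvtColor(f[:,:,::-1].copy(),cv2.COLOR_BGR2HSV);m=cv2.inRange(hsv,(20,120,60),(35,255,255))
k,l,st,ce=cv2.connectedComponentsWithStats(m);print(st[st[:,4]>50],ce[st[:,4]>50])
E
```

```text
(array([-0.0026,  0.0084,  0.0011]), np.float64(-0.0218)) [0.5422264  0.23836787 0.26112518] [ 0.21  0.45  1.14  0.    1.56 -1.08] (np.float64(333.67870260283377), np.float64(204.2921169967915))
[[     0      0    640    400 253875]
 [   319    166     46     71   2125]] [[319.31262629 199.52032693]
 [341.88564706 197.07152941]]
```

View pics/w1.png

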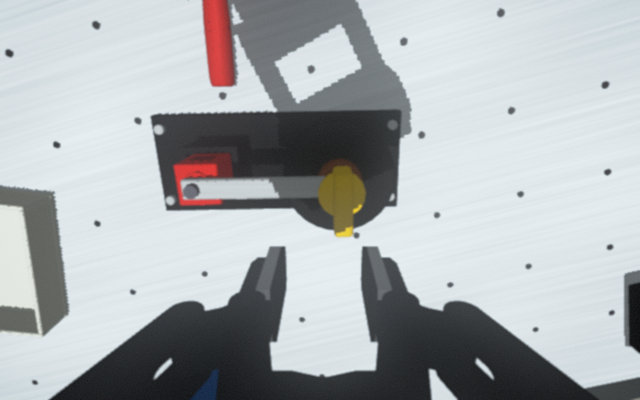

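```bash
python3 - <<'E'
from h import *
f=cv2.imread('pics/w1.png')
cv2.imwrite('pics/c2.png',cv2.resize(f[150:250,280:400],None,fx=5,fy=5,interpolation=cv2.INTER_CUBIC))
hsv=cv2.cvtColor(f,cv2.COLOR_BGR2HSV);m=cv2.inRange(hsv,(20,120,60),(35,255,255))
for v in range(166,238,6):
    u=np.where(m[v]>0)[0]
    if len(u):print(v,u.min(),u.max(),f[v,330:358:3,2])
for p in((343,167),(344,230),(344,237)):print(ray('wrist',*p,.161))
print(ray('wrist',191,190,.112),ray('wrist',180,190,.112))
for p in((153,114),(402,111),(397,206),(166,210)):print(ray('wrist',*p,.012))
E
```

```text
166 336 349 [69 70 90 98 93 97 90 70 65 45]
172 332 352 [ 69 103 108 108 108 109 107 100  70  71]
178 325 359 [118 111 116 118 118 117 119 116 118 115]
184 321 362 [120 114 117 121 117 122 117 117 120 122]
190 319 364 [122 111 117 120 121 120 119 117 119 122]
196 319 364 [118 113 117 123 120 121 120 120 118 122]
202 320 362 [120 114 120 122 120 121 123 121 120 124]
208 324 360 [119 114 120 121 122 122 122 121 162 215]
214 332 352 [ 95 114 121 125 124 125 123 120  93  62]
220 335 351 [ 66  96 123 123 125 122 125 121  74  67]
226 336 352 [ 69  89 122 124 125 126 131 164  79  95]
232 336 351 [228 206 155 178 224 231 233 210 181 170]
[0.52245773 0.25760107 0.161     ]
[0.56787589 0.24640559 0.161     ]
[0.57324404 0.24499901 0.161     ]
[0.51903312 0.12857454 0.112     ] [0.51651523 0.1196372  0.112     ]
[0.44801919 0.07544906 0.012     ]
[0.51713312 0.33229805 0.012     ]
[0.62124509 0.3047479  0.012     ]
[0.5530501 0.0443952 0.012    ]
```

View pics/c2.png

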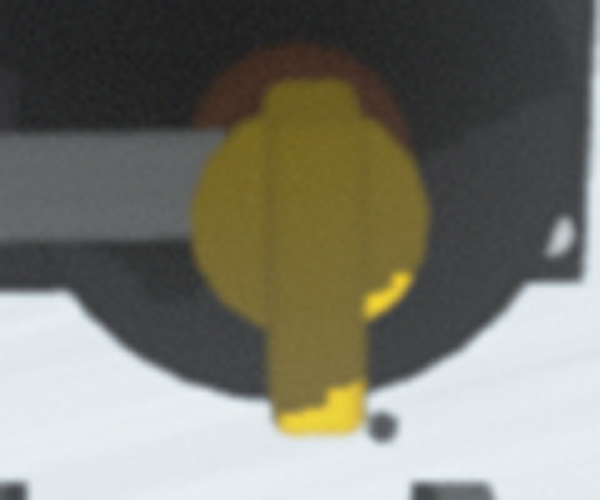

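```bash
python3 - <<'E'
from h import *
print(inc([.551,.251,.2],-.25+np.pi),readout.get_obs()['tool_pos'])
E
```

```text
(array([-0.005 ,  0.016 ,  0.0614]), np.float64(-0.0247)) [0.54190738 0.2370376  0.26140613]
```

>>> arm_command --increments '[[[-0.003,0.008,0.03],-0.01],[[-0.005,0.016,0.061],-0.025],[[-0.005,0.016,0.061],-0.025],[[-0.005,0.016,0.061],-0.025],[[-0.005,0.016,0.061],-0.025]]'

```text
clock: 2.9
tool_pos: [0.5515, 0.25, 0.2029]
orientation: [[-0.969, 0.249, 0.002], [0.249, 0.969, 0.001], [-0.002, 0.001, -1.0]]
wrist_force: [0.3, -0.4, 0.2]
opening: 0.404
```

```bash
python3 - <<'E'
from h import *
o=readout.get_obs();print(o['tool_pos'],np.arctan2(o['orientation'][1,0],o['orientation'][0,0])-np.pi)
ci=imaging.camera_info('wrist');f=grab('wrist','w2')
f=cv2.imread('pics/w2.png');hsv=cv2.cvtColor(f,cv2.COLOR_BGR2HSV);m=cv2.inRange(hsv,(20,120,60),(35,255,255))
ys,xs=np.where(m>0);print(xs.min(),xs.max(),ys.min(),ys.max())
for v in range(ys.min(),ys.max()+1,8):
    u=np.where(m[v]>0)[0]
    if len(u):print(v,u.min(),u.max())
print(proj('wrist',o['tool_pos']),[proj('wrist',o['tool_pos']-np.array([0,0,d])) for d in(.04,.05)])
g=cv2.imread('pics/w2.png')[100:400,180:480];cv2.imwrite('pics/c3.png',cv2.resize(g,None,fx=2,fy=2))
E
```

```text
[0.55154975 0.24995434 0.20290404] -0.2516215732860463
295 354 178 268
178 317 331
186 310 337
194 302 347
202 297 352
210 295 354
218 295 353
226 298 350
234 306 343
242 313 335
250 314 335
258 315 334
266 319 329
(np.float64(320.6041440486695), np.float64(277.3258684327052)) [(np.float64(321.0252266540219), np.float64(237.31431401436163)), (np.float64(321.10513237763223), np.float64(229.72161802565677))]
```

View pics/c3.png

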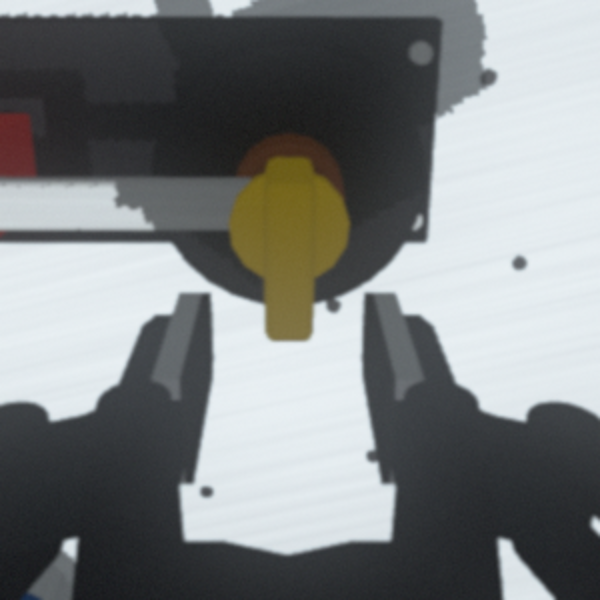

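```bash
python3 - <<'E'
from h import *
a=ray('wrist',324.4,189,.161);b=ray('wrist',324.4,269.5,.161);m=(a+b)/2
print(a,b,np.linalg.norm(a-b),m,np.arctan2(*(b-a)[1::-1]))
for u,v in((295-.5,212),(354.5,212)):print(ray('wrist',u,v,.132))
print(ray('wrist',324.5,(180+240)/2+2,.132))
print(inc([m[0],m[1],.148],-.2516+np.pi), inc([.549,.2515,.148],-.2516+np.pi))
E
```

```text
[0.52618848 0.25832378 0.161     ] [0.57210656 0.24658219 0.161     ] 0.04739551943287615 [0.54914752 0.25245298 0.161     ] -0.250343000849011
[0.54483533 0.23455887 0.132     ]
[0.55411283 0.27059439 0.132     ]
[0.54947333 0.25257373 0.132     ]
(array([0.003 , 0.0018, 0.0547]), np.float64(0.0001)) (array([0.0029, 0.0008, 0.0547]), np.float64(0.0001))
```

>>> arm_command --increments '[[[0.003,0.001,0.025],0],[[0.003,0.001,0.048],0],[[0.003,0.001,0.051],0],[[0.003,0.001,0.051],0]]'

```text
clock: 3.45
tool_pos: [0.549, 0.252, 0.1513]
orientation: [[-0.969, 0.248, 0.001], [0.248, 0.969, 0.0], [-0.001, 0.001, -1.0]]
wrist_force: [-0.3, -0.2, 0.0]
opening: 0.397
```

>>> arm_command --increments '[[[0,0,0],0],[[0,0,0],0],[[0,0,0],0],[[0,0,0],0]]' --hand 1 --grip_force 60

```text
clock: 3.95
tool_pos: [0.5489, 0.2515, 0.1517]
orientation: [[-0.969, 0.248, 0.002], [0.248, 0.969, -0.001], [-0.002, -0.0, -1.0]]
wrist_force: [-2.4, -4.8, 6.1]
opening: 0.15
```

```bash
python3 - <<'E'
from h import *
o=readout.get_obs();print(o['tool_pos'],np.arctan2(o['orientation'][1,0],o['orientation'][0,0])-np.pi,o['wrist_force'],o['moment'],o['opening'])
E
```

```text
[0.54887116 0.25145476 0.15171294] -0.25109373998033346 [-2.35860562 -4.82075023  6.06489761] [-0.68768729  0.29645525  0.00615006] 0.15030271331332107
```

```bash
cat > m.py <<'E'
from h import *
o=readout.get_obs();R=o['orientation'];y=(np.arctan2(R[1,0],R[0,0])-np.pi+.2511+np.pi)%(2*np.pi)-np.pi
T=-o['moment'][2]
print('t%.2f knob %.4f torque_on_knob %.3f clamp~%.4f'%(o['clock'],y,T,y-T/5),o['tool_pos'].round(4),o['wrist_force'].round(1),o['opening'].round(3))
E
python3 m.py
```

```text
Traceback (most recent call last):
  File "m.py", line 4, in <module>
    print('t%.2f knob %.4f torque_on_knob %.3f clamp~%.4f'%(o['clock'],y,T,y-T/5),o['tool_pos'].round(4),o['wrist_force'].round(1),o['opening'].round(3))
                                                                                                                                   ^^^^^^^^^^^^^^^^^^
AttributeError: 'float' object has no attribute 'round'
```

>>> arm_command --increments '[[[0,0,0],-0.015],[[0,0,0],-0.03],[[0,0,0],-0.045],[[0,0,0],-0.055],[[0,0,0],-0.055]]'

```text
clock: 4.58
tool_pos: [0.5488, 0.2513, 0.1517]
orientation: [[-0.981, 0.195, 0.002], [0.195, 0.981, -0.001], [-0.002, -0.001, -1.0]]
wrist_force: [-1.7, -4.5, 6.0]
opening: 0.148
```

```bash
python3 m.py
```

```text
Traceback (most recent call last):
  File "m.py", line 4, in <module>
    print('t%.2f knob %.4f torque_on_knob %.3f clamp~%.4f'%(o['clock'],y,T,y-T/5),o['tool_pos'].round(4),o['wrist_force'].round(1),o['opening'].round(3))
                                                                                                                                   ^^^^^^^^^^^^^^^^^^
AttributeError: 'float' object has no attribute 'round'
```

```bash
sed -i "s/o\['opening'\].round(3)/round(o['opening'],3)/" m.py; python3 m.py
```

```text
t4.58 knob 0.0549 torque_on_knob 0.087 clamp~0.0375 [0.5488 0.2513 0.1517] [-1.7 -4.5  6. ] 0.148
```

>>> arm_command --increments '[[[0,0,0],-0.015],[[0,0,0],-0.03],[[0,0,0],-0.045],[[0,0,0],-0.06],[[0,0,0],-0.06]]'

```text
clock: 5.2
tool_pos: [0.5488, 0.2512, 0.1517]
orientation: [[-0.991, 0.136, 0.001], [0.136, 0.991, -0.001], [-0.002, -0.001, -1.0]]
wrist_force: [-3.1, -4.6, 6.1]
opening: 0.149
```

```bash
python3 m.py
```

```text
t5.20 knob 0.1147 torque_on_knob 0.247 clamp~0.0652 [0.5488 0.2512 0.1517] [-3.1 -4.6  6.1] 0.149
```

>>> arm_command --increments '[[[0,0,0],-0.012],[[0,0,0],-0.023],[[0,0,0],-0.023],[[0,0,0],-0.023]]'

```text
clock: 5.7
tool_pos: [0.5488, 0.2512, 0.1517]
orientation: [[-0.994, 0.114, 0.001], [0.114, 0.994, -0.001], [-0.001, -0.001, -1.0]]
wrist_force: [-2.4, -4.8, 6.5]
opening: 0.149
```

```bash
python3 m.py
```

```text
t5.70 knob 0.1373 torque_on_knob 0.369 clamp~0.0635 [0.5488 0.2512 0.1517] [-2.4 -4.8  6.5] 0.149
```

>>> arm_command --increments '[[[0,0,0],0],[[0,0,0],0.04],[[0,0,0],0.08],[[0,0,0],0.12],[[0,0,0],0.16],[[0,0,0],0.2],[[0,0,0],0.24],[[0,0,0],0.28],[[0,0,0],0.32],[[0,0,0],0.33]]'

```text
clock: 6.95
tool_pos: [0.549, 0.2519, 0.1517]
orientation: [[-0.903, 0.429, 0.002], [0.429, 0.903, 0.0], [-0.002, 0.001, -1.0]]
wrist_force: [-2.0, -2.4, 5.0]
opening: 0.148
```

```bash
python3 m.py
```

```text
t6.95 knob -0.1923 torque_on_knob -0.063 clamp~-0.1796 [0.549  0.2519 0.1517] [-2.  -2.4  5. ] 0.148
```

>>> arm_command --increments '[[[0,0,0],0.02],[[0,0,0],0.04],[[0,0,0],0.06],[[0,0,0],0.07],[[0,0,0],0.07]]'

```text
clock: 7.58
tool_pos: [0.5491, 0.252, 0.1517]
orientation: [[-0.871, 0.491, 0.003], [0.491, 0.871, 0.0], [-0.002, 0.001, -1.0]]
wrist_force: [-0.4, -1.0, 4.9]
opening: 0.149
```

```bash
python3 m.py
```

```text
t7.58 knob -0.2616 torque_on_knob -0.143 clamp~-0.2330 [0.5491 0.252  0.1517] [-0.4 -1.   4.9] 0.149
```

>>> arm_command --increments '[[[0,0,0],0.02],[[0,0,0],0.04],[[0,0,0],0.06],[[0,0,0],0.07],[[0,0,0],0.07]]'

```text
clock: 8.2
tool_pos: [0.5492, 0.2521, 0.1517]
orientation: [[-0.835, 0.55, 0.003], [0.55, 0.835, 0.0], [-0.002, 0.002, -1.0]]
wrist_force: [-0.6, -0.8, 4.7]
opening: 0.148
```

```bash
python3 m.py
```

```text
t8.20 knob -0.3311 torque_on_knob -0.408 clamp~-0.2496 [0.5492 0.2521 0.1517] [-0.6 -0.8  4.7] 0.148
```

>>> arm_command --increments '[[[0,0,0],0],[[0,0,0],0],[[0,0,0],-0.05],[[0,0,0],-0.1],[[0,0,0],-0.15],[[0,0,0],-0.2],[[0,0,0],-0.26],[[0,0,0],-0.32],[[0,0,0],-0.38],[[0,0,0],-0.42]]'

```text
clock: 9.45
tool_pos: [0.5488, 0.2513, 0.1517]
orientation: [[-0.987, 0.161, 0.001], [0.161, 0.987, -0.001], [-0.002, -0.001, -1.0]]
wrist_force: [-2.9, -5.7, 6.9]
opening: 0.149
```

```bash
python3 m.py
```

```text
t9.45 knob 0.0893 torque_on_knob 0.142 clamp~0.0609 [0.5488 0.2513 0.1517] [-2.9 -5.7  6.9] 0.149
```

>>> arm_command --increments '[[[0,0,0],-0.02],[[0,0,0],-0.04],[[0,0,0],-0.06],[[0,0,0],-0.07],[[0,0,0],-0.07]]'

```text
clock: 10.07
tool_pos: [0.5488, 0.2511, 0.1517]
orientation: [[-0.996, 0.093, 0.001], [0.093, 0.996, -0.001], [-0.002, -0.001, -1.0]]
wrist_force: [-3.3, -5.5, 6.9]
opening: 0.151
```

```bash
python3 m.py
```

```text
t10.07 knob 0.1578 torque_on_knob 0.137 clamp~0.1303 [0.5488 0.2511 0.1517] [-3.3 -5.5  6.9] 0.151
```

Clamp passed the old end; continue.

>>> arm_command --increments '[[[0,0,0],-0.02],[[0,0,0],-0.04],[[0,0,0],-0.06],[[0,0,0],-0.07],[[0,0,0],-0.07]]'

```text
clock: 10.7
tool_pos: [0.5488, 0.251, 0.1517]
orientation: [[-1.0, 0.024, 0.001], [0.024, 1.0, -0.002], [-0.001, -0.002, -1.0]]
wrist_force: [-3.4, -7.5, 7.5]
opening: 0.151
```

```bash
python3 m.py
```

```text
t10.70 knob 0.2274 torque_on_knob 0.315 clamp~0.1644 [0.5488 0.251  0.1517] [-3.4 -7.5  7.5] 0.151
```

>>> arm_command --increments '[[[0,0,0],-0.015],[[0,0,0],-0.02],[[0,0,0],-0.02],[[0,0,0],0.04],[[0,0,0],0.1],[[0,0,0],0.16],[[0,0,0],0.22],[[0,0,0],0.28],[[0,0,0],0.35],[[0,0,0],0.42]]'

```text
clock: 11.95
tool_pos: [0.549, 0.2519, 0.1517]
orientation: [[-0.903, 0.43, 0.002], [0.43, 0.903, 0.0], [-0.002, 0.001, -1.0]]
wrist_force: [-0.8, -2.7, 5.6]
opening: 0.146
```

```bash
python3 m.py
```

```text
t11.95 knob -0.1939 torque_on_knob -0.101 clamp~-0.1736 [0.549  0.2519 0.1517] [-0.8 -2.7  5.6] 0.146
```

>>> arm_command --increments '[[[0,0,0],0.025],[[0,0,0],0.05],[[0,0,0],0.075],[[0,0,0],0.1],[[0,0,0],0.1]]'

```text
clock: 12.58
tool_pos: [0.5491, 0.252, 0.1517]
orientation: [[-0.856, 0.517, 0.003], [0.517, 0.856, 0.0], [-0.002, 0.002, -1.0]]
wrist_force: [-0.3, -0.8, 5.3]
opening: 0.15
```

```bash
python3 m.py
```

```text
t12.57 knob -0.2920 torque_on_knob -0.116 clamp~-0.2688 [0.5491 0.252  0.1517] [-0.3 -0.8  5.3] 0.15
```

>>> arm_command --increments '[[[0,0,0],0.02],[[0,0,0],0.04],[[0,0,0],0.06],[[0,0,0],0.07],[[0,0,0],0.07]]'

```text
clock: 13.2
tool_pos: [0.5492, 0.2522, 0.1517]
orientation: [[-0.818, 0.575, 0.003], [0.575, 0.818, 0.001], [-0.002, 0.002, -1.0]]
wrist_force: [-0.4, -0.8, 5.9]
opening: 0.15
```

```bash
python3 m.py
```

```text
t13.20 knob -0.3617 torque_on_knob -0.092 clamp~-0.3434 [0.5492 0.2522 0.1517] [-0.4 -0.8  5.9] 0.15
```

>>> arm_command --increments '[[[0,0,0],0.02],[[0,0,0],0.04],[[0,0,0],0.06],[[0,0,0],0.065],[[0,0,0],0.065]]'

```text
clock: 13.82
tool_pos: [0.5493, 0.2523, 0.1518]
orientation: [[-0.779, 0.627, 0.003], [0.627, 0.779, 0.001], [-0.002, 0.003, -1.0]]
wrist_force: [0.7, 0.2, 5.1]
opening: 0.15
```

```bash
python3 m.py
```

```text
t13.82 knob -0.4262 torque_on_knob -0.288 clamp~-0.3686 [0.5493 0.2523 0.1518] [0.7 0.2 5.1] 0.15
```

>>> arm_command --increments '[[[0,0,0],0.02],[[0,0,0],0.025],[[0,0,0],0.025],[[0,0,0],-0.04],[[0,0,0],-0.11],[[0,0,0],-0.18],[[0,0,0],-0.25],[[0,0,0],-0.32],[[0,0,0],-0.39],[[0,0,0],-0.46]]'

```text
clock: 15.08
tool_pos: [0.5488, 0.2514, 0.1517]
orientation: [[-0.977, 0.214, 0.002], [0.214, 0.977, -0.001], [-0.002, -0.001, -1.0]]
wrist_force: [-2.0, -5.9, 7.3]
opening: 0.15
```

>>> arm_command --increments '[[[0,0,0],-0.04],[[0,0,0],-0.08],[[0,0,0],-0.12],[[0,0,0],-0.13]]'

```text
clock: 15.58
tool_pos: [0.5488, 0.2511, 0.1517]
orientation: [[-0.996, 0.088, 0.001], [0.088, 0.996, -0.001], [-0.001, -0.001, -1.0]]
wrist_force: [-2.7, -5.6, 7.5]
opening: 0.15
```

```bash
python3 m.py
```

```text
t15.57 knob 0.1634 torque_on_knob 0.134 clamp~0.1366 [0.5488 0.2511 0.1517] [-2.7 -5.6  7.5] 0.15
```

Fifth swing; still stepping cautiously.

>>> arm_command --increments '[[[0,0,0],-0.02],[[0,0,0],-0.04],[[0,0,0],-0.06],[[0,0,0],-0.08],[[0,0,0],-0.08]]'

```text
clock: 16.2
tool_pos: [0.5488, 0.2509, 0.1517]
orientation: [[-1.0, 0.008, 0.001], [0.008, 1.0, -0.002], [-0.001, -0.002, -1.0]]
wrist_force: [-2.6, -7.9, 7.5]
opening: 0.152
```

```bash
python3 m.py
```

```text
t16.20 knob 0.2430 torque_on_knob 0.124 clamp~0.2181 [0.5488 0.2509 0.1517] [-2.6 -7.9  7.5] 0.152
```

>>> arm_command --increments '[[[0,0,0],-0.02],[[0,0,0],-0.04],[[0,0,0],-0.06],[[0,0,0],-0.08],[[0,0,0],-0.08]]'

```text
clock: 16.82
tool_pos: [0.5488, 0.2508, 0.1517]
orientation: [[-0.997, -0.072, 0.001], [-0.072, 0.997, -0.002], [-0.001, -0.002, -1.0]]
wrist_force: [-3.6, -8.2, 6.6]
opening: 0.145
```

```bash
python3 m.py
```

```text
t16.82 knob 0.3229 torque_on_knob 0.129 clamp~0.2971 [0.5488 0.2508 0.1517] [-3.6 -8.2  6.6] 0.145
```

>>> arm_command --increments '[[[0,0,0],-0.03],[[0,0,0],-0.06],[[0,0,0],-0.08],[[0,0,0],-0.08]]'

```text
clock: 17.32
tool_pos: [0.5488, 0.2505, 0.1517]
orientation: [[-0.989, -0.151, 0.001], [-0.151, 0.989, -0.003], [-0.001, -0.003, -1.0]]
wrist_force: [-2.9, -8.5, 7.2]
opening: 0.148
```

```bash
python3 m.py
```

```text
t17.32 knob 0.4027 torque_on_knob 0.078 clamp~0.3872 [0.5488 0.2505 0.1517] [-2.9 -8.5  7.2] 0.148
```

>>> arm_command --increments '[[[0,0,0],-0.07],[[0,0,0],-0.14],[[0,0,0],-0.21],[[0,0,0],-0.28],[[0,0,0],-0.35],[[0,0,0],-0.42],[[0,0,0],-0.49],[[0,0,0],-0.56],[[0,0,0],-0.63],[[0,0,0],-0.66]]'

```text
clock: 18.58
tool_pos: [0.5494, 0.2492, 0.1517]
orientation: [[-0.688, -0.726, 0.002], [-0.726, 0.688, -0.005], [0.002, -0.005, -1.0]]
wrist_force: [0.2, -15.6, 8.0]
opening: 0.148
```

```bash
python3 m.py
```

```text
t18.57 knob 1.0633 torque_on_knob 0.132 clamp~1.0369 [0.5494 0.2492 0.1517] [  0.2 -15.6   8. ] 0.148
```

>>> arm_command --increments '[[[0,0,0],-0.04],[[0,0,0],-0.08],[[0,0,0],-0.1],[[0,0,0],-0.1]]'

```text
clock: 19.08
tool_pos: [0.5496, 0.2491, 0.1517]
orientation: [[-0.613, -0.79, 0.002], [-0.79, 0.613, -0.005], [0.003, -0.005, -1.0]]
wrist_force: [-0.0, -15.7, 7.7]
opening: 0.148
```

```bash
python3 m.py
```

```text
t19.07 knob 1.1620 torque_on_knob 0.105 clamp~1.1410 [0.5496 0.2491 0.1517] [ -0.  -15.7   7.7] 0.148
```

>>> arm_command --increments '[[[0,0,0],0.015],[[0,0,0],0.02],[[0,0,0],0.02]]' --hand 0.2

```text
clock: 19.45
tool_pos: [0.5484, 0.2523, 0.1503]
orientation: [[-0.627, -0.779, -0.0], [-0.779, 0.627, 0.0], [-0.0, 0.0, -1.0]]
wrist_force: [-0.4, -0.1, 0.8]
opening: 0.399
```

>>> arm_command --increments '[[[0,0,0],0],[[0,0,-0.04],0],[[0,0,-0.1],0],[[0,0,-0.11],0],[[0,0,-0.11],0]]'

```text
clock: 20.08
tool_pos: [0.5485, 0.2521, 0.2603]
orientation: [[-0.628, -0.779, 0.001], [-0.779, 0.628, 0.0], [-0.0, -0.0, -1.0]]
wrist_force: [-0.7, -0.4, -0.9]
opening: 0.402
```

```bash
python3 m.py; python3 - <<'E'
from h import *
# nest center from wrist fixture corners
C=np.array([[.448,.0754],[.5171,.3323],[.6212,.3047],[.5531,.0444]]);ctr=C.mean(0)
for yaw in(-.2525,):
    n=np.array([.549,.252])+.125*np.array([np.sin(yaw),-np.cos(yaw)]);print(n,ctr+.06*np.array([np.sin(yaw),-np.cos(yaw)]))
print(inc([n[0],n[1],.26],yaw+np.pi),readout.get_obs()['joint_positions'].round(2))
E
```

```text
t20.07 knob 1.1435 torque_on_knob -0.048 clamp~1.1532 [0.5485 0.2521 0.2603] [-0.7 -0.4 -0.9] 0.402
[0.51777182 0.13096364] [0.51986047 0.13110255]
(array([ 0.1136, -0.0521,  0.0003]), np.float64(1.1449)) [ 0.23  0.47  1.11  0.    1.57 -2.23]
```

>>> arm_command --increments '[[[0.019,-0.009,0],0.18],[[0.038,-0.018,0],0.36],[[0.057,-0.026,0],0.54],[[0.076,-0.035,0],0.72],[[0.095,-0.044,0],0.9],[[0.114,-0.052,0],1.08],[[0.114,-0.052,0.02],1.145],[[0.114,-0.052,0.04],1.145],[[0.114,-0.052,0.04],1.145],[[0.114,-0.052,0.04],1.145]]' --hand -0.4

```text
clock: 21.32
tool_pos: [0.5175, 0.1307, 0.2202]
orientation: [[-0.968, 0.25, -0.001], [0.25, 0.968, 0.0], [0.001, -0.0, -1.0]]
wrist_force: [0.3, 0.4, 1.1]
opening: 0.702
```

```bash
python3 - <<'E'
from h import *
o=readout.get_obs();print(o['tool_pos'],np.arctan2(o['orientation'][1,0],o['orientation'][0,0])-np.pi)
f=grab('wrist','w3');print(proj('wrist',[.518,.131,.1]))
E
```

```text
[0.51749227 0.13066985 0.22021973] -0.2526382768997051
(np.float64(322.21952056620216), np.float64(192.0620854222621))
```

View pics/w3.png

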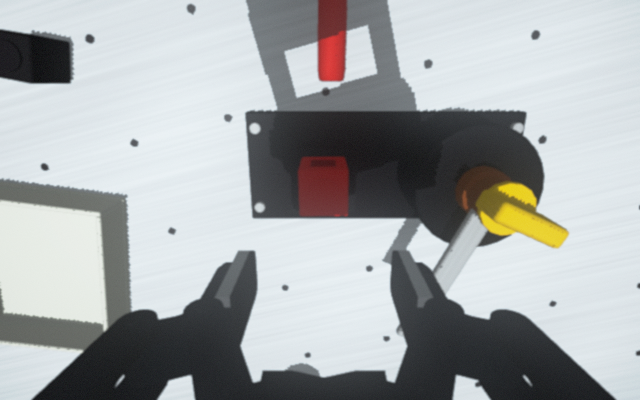

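```bash
python3 - <<'E'
from h import *
f=cv2.imread('pics/w3.png');hsv=cv2.cvtColor(f,cv2.COLOR_BGR2HSV);m=cv2.inRange(hsv,(0,120,40),(8,255,255))
m[:145]=0;m[230:]=0;m[:,:290]=0;m[:,360:]=0
ys,xs=np.where(m>0)
for v in range(ys.min(),ys.max()+1,6):
    u=np.where(m[v]>0)[0];print(v,u.min(),u.max(),f[v,324])
a=ray('wrist',298.5,200,.1);b=ray('wrist',349.5,200,.1);print(a,b,np.linalg.norm(a-b))
e=ray('wrist',324,ys.max()+.5,.1);print('far edge',e,'centre',e+.019*np.array([-.968,.25,0]))
print(proj('wrist',e+.038*np.array([-.968,.25,0])))
cv2.imwrite('pics/c4.png',cv2.resize(f[140:230,270:370],None,fx=5,fy=5,interpolation=cv2.INTER_CUBIC))
E
```

```text
156 324 343 [29 29 60]
162 301 345 [30 28 67]
168 303 346 [34 36 98]
174 298 347 [ 38  35 107]
180 299 346 [ 35  36 104]
186 301 346 [ 42  42 107]
192 299 344 [ 47  46 110]
198 302 344 [ 50  50 111]
204 305 339 [ 56  55 112]
210 311 335 [ 58  58 114]
[0.51963303 0.1118434  0.1       ] [0.52938534 0.14959998 0.1       ] 0.03899572771098879
far edge [0.53682922 0.12755005 0.1       ] centre [0.51843722 0.13230005 0.1       ]
(np.float64(324.0450964778508), np.float64(167.80513622062182))
```

View pics/c4.png

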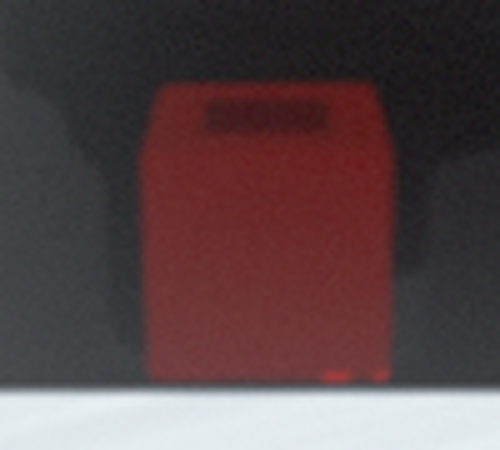

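>>> arm_command --increments '[[[0,0.001,0.04],0],[[0,0.001,0.09],0],[[0,0.001,0.125],0],[[0,0.001,0.14],0],[[0,0.001,0.14],0]]'

```text
clock: 22.0
tool_pos: [0.518, 0.1316, 0.0805]
orientation: [[-0.968, 0.25, -0.0], [0.25, 0.968, 0.0], [0.0, -0.0, -1.0]]
wrist_force: [-0.2, 0.4, 0.6]
opening: 0.699
```

>>> arm_command --increments '[[[0,0,0],0],[[0,0,0],0],[[0,0,0],0],[[0,0,0],0]]' --hand 1 --grip_force 30

```text
clock: 22.5
tool_pos: [0.5186, 0.1316, 0.0819]
orientation: [[-0.968, 0.25, 0.003], [0.25, 0.968, 0.0], [-0.003, 0.001, -1.0]]
wrist_force: [-1.1, -0.4, 7.2]
opening: 0.436
```

```bash
python3 m.py
```

```text
t22.50 knob -0.0016 torque_on_knob -0.021 clamp~0.0026 [0.5186 0.1316 0.0819] [-1.1 -0.4  7.2] 0.436
```

>>> arm_command --increments '[[[0,0,-0.02],0],[[0,0,-0.06],0],[[0,0,-0.1],0],[[0,0,-0.11],0],[[0,0,-0.11],0]]'

```text
clock: 23.12
tool_pos: [0.5176, 0.1316, 0.1903]
orientation: [[-0.968, 0.25, 0.0], [0.25, 0.968, 0.0], [-0.0, 0.0, -1.0]]
wrist_force: [0.4, -0.4, -2.4]
opening: 0.439
```

>>> arm_command --increments '[[[-0.01,-0.03,0],0.02],[[-0.025,-0.075,0],0.04],[[-0.04,-0.12,0],0.06],[[-0.055,-0.165,0],0.08],[[-0.07,-0.21,0],0.1],[[-0.085,-0.25,0],0.12],[[-0.096,-0.285,0],0.12],[[-0.102,-0.3,0],0.12],[[-0.102,-0.3,0],0.12],[[-0.102,-0.3,0],0.12]]'

```text
clock: 24.38
tool_pos: [0.5413, -0.1831, 0.1899]
orientation: [[-0.932, 0.363, -0.001], [0.363, 0.932, 0.001], [0.001, 0.001, -1.0]]
wrist_force: [0.5, 0.4, -0.2]
opening: 0.441
```

```bash
python3 m.py; python3 - <<'E'
from h import *
grab('wrist','w4');grab('top','top1')
print(proj('wrist',[.542,-.185,.045]),[np.round(proj('wrist',p),0) for p in([.647,-.156,.045],[.589,-.279,.045],[.437,-.219,.045],[.493,-.088,.045])])
E
```

```text
t24.38 knob -0.1207 torque_on_knob 0.023 clamp~-0.1253 [ 0.5413 -0.1831  0.1899] [ 0.5  0.4 -0.2] 0.441
(np.float64(320.0148669455721), np.float64(184.30348833012465)) [array([392., 277.]), array([242., 268.]), array([227.,  75.]), array([416.,  82.])]
```

View pics/w4.png

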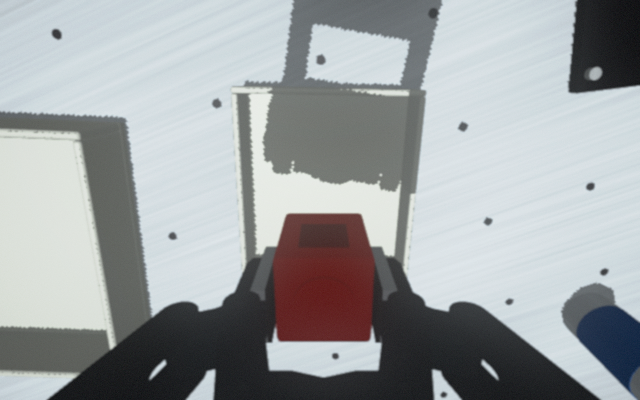

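>>> arm_command --increments '[[[-0.004,0,0.04],0],[[-0.004,0,0.09],0],[[-0.004,0,0.13],0],[[-0.004,0,0.146],0],[[-0.004,0,0.15],0],[[-0.004,0,0.15],0]]'

```text
clock: 25.22
tool_pos: [0.5458, -0.186, 0.0415]
orientation: [[-0.931, 0.364, 0.002], [0.364, 0.931, -0.001], [-0.002, -0.0, -1.0]]
wrist_force: [1.0, 0.1, -1.4]
opening: 0.442
```

>>> arm_command --increments '[[[0,0,0.002],0],[[0,0,0.003],0],[[0,0,0.004],0],[[0,0,0.004],0]]'

```text
clock: 25.72
tool_pos: [0.5451, -0.1858, 0.0363]
orientation: [[-0.931, 0.364, -0.0], [0.364, 0.931, 0.0], [0.0, 0.0, -1.0]]
wrist_force: [0.0, 0.4, -1.5]
opening: 0.438
```

```bash
python3 m.py
```

```text
t25.73 knob -0.1217 torque_on_knob -0.008 clamp~-0.1201 [ 0.5451 -0.1858  0.0363] [ 0.   0.4 -1.5] 0.438
```

Not touching yet; go down in 1 mm steps.

>>> arm_command --increments '[[[0,0,0.001],0],[[0,0,0.002],0],[[0,0,0.002],0]]'

```text
clock: 26.1
tool_pos: [0.5452, -0.1859, 0.0349]
orientation: [[-0.931, 0.364, 0.0], [0.364, 0.931, -0.0], [-0.0, -0.0, -1.0]]
wrist_force: [-2.1, 1.4, 4.8]
opening: 0.44
```

```bash
python3 m.py
```

```text
t26.10 knob -0.1217 torque_on_knob -0.012 clamp~-0.1192 [ 0.5452 -0.1859  0.0349] [-2.1  1.4  4.8] 0.44
```

>>> arm_command --increments '[[[0,0,0],0],[[0,0,0],0],[[0,0,0],0],[[0,0,0],0]]' --hand -0.3

```text
clock: 26.6
tool_pos: [0.5452, -0.1859, 0.0343]
orientation: [[-0.931, 0.364, -0.0], [0.364, 0.931, -0.0], [0.0, -0.0, -1.0]]
wrist_force: [0.5, -0.8, 0.6]
opening: 0.649
```

>>> arm_command --increments '[[[0,0,-0.03],0],[[0,0,-0.08],0],[[0,0,-0.13],0],[[0,0,-0.18],0],[[-0.04,0,-0.22],0],[[-0.08,0,-0.22],0],[[-0.08,0,-0.22],0]]'

```text
clock: 27.48
tool_pos: [0.6209, -0.2156, 0.2531]
orientation: [[-0.931, 0.364, -0.001], [0.364, 0.931, 0.0], [0.001, 0.0, -1.0]]
wrist_force: [-0.4, -0.0, -1.3]
opening: 0.648
```

```bash
python3 m.py; python3 - <<'E'
from h import *
w=grab('wrist','w5');s=grab('side','side1');t=grab('top','top2')
a=cv2.resize(np.hstack([w,s])[:,:,::-1],(800,250));b=cv2.resize(t[120:300,100:420,::-1],(560,315))
b=np.pad(b,((0,0),(0,240),(0,0)));cv2.imwrite('pics/fin.png',np.vstack([a,b]))
E
```

```text
t27.48 knob -0.1217 torque_on_knob -0.016 clamp~-0.1186 [ 0.6209 -0.2156  0.2531] [-0.4 -0.  -1.3] 0.648
```

View pics/fin.png

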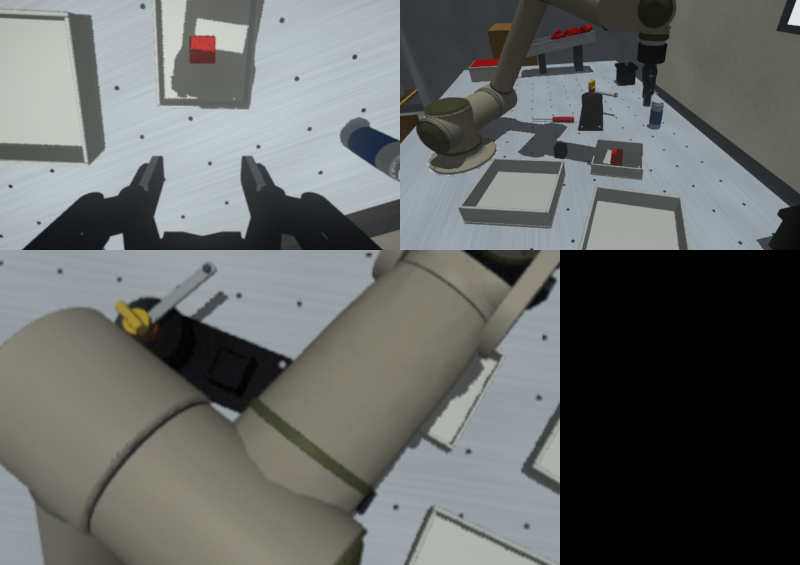

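The composite shows the red housing upright inside the small tray (wrist view near (202,50) of the composite). The nest is empty, the clamp is swung open, and the can, screwdriver and black housing are in place.

```bash
python3 -c "
from bench import bot
print(bot.close_job())"
```

```text
the job is handed in; nothing more can be done
None
```

The clamp broke free and is open, and the red housing stands in the white tray. I handed the job in at about 28 s of the 70 s allowed.

- **Clamp:** I rocked the knob gently, reaching ends at about +0.06, -0.25, +0.165 and -0.37 rad. The highest torque I read was 0.41 N m, against the 0.65 N m limit. The fifth swing ran free, and I released the clamp at about 1.15 rad, just short of the 1.2 stop. I never pushed on the steel arm.
- **Housing:** I lifted it from the nest, lowered it into the smallest tray until it touched down (about 5 N at the wrist), and then let go.
- **Last checks:** The final pictures show the housing upright inside the tray, the nest empty and the clamp open. The oil can, screwdriver and black housing look undisturbed, but I judged that by eye and did not measure it. The robot was clear of everything.
- **Disagreements:** The top and wrist cameras differed by about 6 mm on where the knob and tray are. I used the wrist view for the grasps and it worked. The first arc measured about 0.31 rad where roughly 0.37 was expected, which did not affect the result.

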